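Free the sprung locating pin, then hold the bracket just above it

ROBOT

A 7-joint arm with a two-finger parallel gripper is mounted at the origin on the work surface; the furniture and walls round the work are solid. World frame = base frame: x ahead of the robot, y to its left, z up, the work surface at z = 0. Lengths are in m, angles in rad, forces in N, time in s.
With the tool pointing down it reaches from about 0.4 to 0.75 m from the base axis. Payload 19.5 kg.
Tool frame: the origin (TCP) lies midway between the tips of the shut fingers; the grasp point (between the pads) lies 19 mm behind it (hold_point_z is the z of the grasp point in the tool frame, in m); z points along the fingers, y is the line along which they close (so a half turn about z gives the same grasp; the last joint's range is limited). The gripper opens to 85 mm and grips with 20 to 120 N. Pads are 22 mm wide; open, the fingers measure 114 mm over their backs; the gripper's body (76 mm by 85 mm) begins 54 mm behind the grasp point. The pads swing forward as they close: fully open they stand 13 mm farther back than shut.
Start: joints at [1.131, 0.707, -0.028, 1.485, 0.022, 0.951, -0.075], TCP at [0.223, -0.53, 0.231] pointing down, gripper open.
Joint ranges: [-2.71, 2.71], [-0.32, 2.16], [-1.57, 1.52], [0, 2.45], [-1.46, 4.6], [0, 2.02], [-2.83, 2.83]. Speed limits (rad/s): [1.89, 1.89, 2.57, 2.57, 3.01, 3.01, 3.01].

INTERFACE

Orientations are given as a rotation vector (axis times angle).
In Python, from bench import read_state, camera, job_done, hold_point_z gives the robot as it stands.
- The arm moves only by the shell command python3 -m pendant 'ROWS'. ROWS is text: rows parted by semicolons, each of 7 numbers parted by spaces: the opening, from -1 (shut) to 1 (fully open), then the shift along the world's x, y, z in mm, then the turn, a rotation vector about the world's x, y, z in degrees. A call has 1 to 20 rows; each row is the pose to reach, as a shift and turn from the pose commanded when the call began; what a row does not reach only later rows make up. A row lasts 1/10 s, in which the tool goes at most 50 mm and 8.59 degrees, less where a joint would pass 70% of its speed; a pose out of reach is approached as far as the arm can. A call with a gripper value outside its range is refused whole. The fingers move at their own pace and stop on an object; the grip force is fixed at half the most. Time passes only in rows, so rows that repeat a pose let the fingers close. It gives the time, the measured TCP pose, the force, the opening and the grip force at its end, in the units of the state.
- read_state(): the state, without advancing time (a new reading comes with each control period).
- camera(name): name is "scene" or "top" or "wrist"; returns a dict with "frame" (420x560x3 uint8, red, green, blue), "fovy" (degrees; the focal length in pixels is half the picture's height over the tangent of half this angle, whatever the lens; pixels are square), "cx", "cy" (the principal point, pixels), "rvec" (rotation vector, rad) and "tvec" (3), from world to camera coordinates, as OpenCV has them. Camera axes: x right, y down, z forward; pixel columns grow to the right and rows downward; lengths in m; the calibration is good to about 2 mm. A picture is of the moment at which its call begins. There is no depth.
- job_done(): hands the job in; it is judged then, once.
The state is a dict: "t": time; "qpos": joint angles; "dq": joint speeds; "effort": joint torques, N m; "ee_pos": TCP position; "tool_rot": TCP orientation; "wrist_force": force on the tool from outside, world axes, zero at the start; "wrist_torque": the same for the moment, N m; "finger_gap": finger opening in m; "gripper_force": force on a finger pad.
Only numpy, scipy, OpenCV 4.12 (cv2) and the standard library are available. Lean on these libraries where they do the work, as an engineer would, in place of code of your own. Each camera call takes 0.05 s, during which the arm holds its last target. There are 200 camera calls.

TASK

Spatter makes the sprung locating pin of the weld fixture stick, so first push the pin down to its stop and let it spring back up. Then pick up the steel angle bracket, lift it higher than the things standing in the middle of the table, carry it across and finish the program while still holding it level about 10 mm above the tip of the pin, the hole in its foot centred over the pin and the bracket turned as it will sit, square to the fixture with its upright plate towards the long heel stop, so that I can check the line-up before it goes down. The bracket must not touch the fixture at any time, and nothing else may be knocked out of place.

Things in the scene. Friction and masses are not known exactly. Their poses are not given: they have to be found in the camera images.
- bracket: Workpiece: dark steel angle bracket standing on its foot, 0.45 to 0.7 kg. Origin: middle of its underside; z up, y from the foot's free end to the upright plate. Foot 50 mm wide (x), y -49 to 49, 10 mm thick. Upright plate at the heel: y 39 to 49, 50 mm wide, top at z 80. Pinch that plate across its 10 mm (fingers closing along y) near the top, 60 N or more: the weight hangs 30 mm to its -y side.
- bracket_hole (a point): Centre of the 13 mm hole through the bracket's foot, on the underside (bracket frame 0, -26, 0 mm); axes as the bracket's.
- bracket_heel (a point): Point on the underside of the bracket below the outer face of the upright plate (bracket frame 0, 49, 0 mm); axes as the bracket's.
- fixture: Weld fixture, fixed on the table: grey steel base plate, x -55 to 55, y -74 to 82 mm, 12 mm thick. Origin on the table, z up; its axes are those of the seated bracket. It carries the sprung pin in a bronze bush at 0, -26 mm (x, y), bush and four rest buttons 20 mm above the table, two dark stops and corner cap screws (19 mm high).
- heel_stop (a point): Middle of the top of the fixture's long heel stop, a dark bar 60 mm long (fixture x), y 51 to 65 mm, 38 mm above the table (screw heads 41). The seated bracket's upright plate stands just on its pin side. Axes as the fixture's.
- side_stop (a point): Middle of the top of the fixture's shorter side stop, a dark block at x 27 to 41, y -32 to 12 mm, 32 mm above the table (screw heads 35). Axes as the fixture's.
- pin (a joint): Travel of the sprung locating pin in metres: 0 fully up, 0.012 at its stop, growing as it is pushed straight down. The spring pushes up with about 3 N at the top and about 6.5 N at the stop; there it goes solid. It springs back by itself.
- pin_tip (a point): Centre of the pin's blunt tip; the pin is 12 mm thick with a tapered nose and stands upright. Tip 38 mm above the table when up, 26 mm at the stop (still 6 mm above its bush), so closed fingertips can press it. Axes as the fixture's.
- v_block: Bystander in the middle of the table: grey steel V block, 60 x 60 mm, 45 mm high. Origin under its centre.
- tape_measure: Bystander at the far side, behind the toggle clamp: yellow tape measure, 36 x 82 mm (long along its y), 66 mm high. Origin under its centre.
- table_bolt: Bystander in the middle: dark round table clamping bolt standing on its head, 42 mm thick, 73 mm high. Origin under its centre. Beyond it, at about x 0.49 to 0.57, y -0.13 to 0.04 m, stands a fixed toggle clamp with a red handle up to 0.2 m high; it never moves.
Not all that is in view belongs to the job. Leave any orange look-alike of the bracket alone.

How it is judged:
By the outcome, as a careful person would: the job done as asked, in the order asked, and still so for the second after the job is handed in, while the arm keeps its last pose, push and grip.
It also fails if it takes over 59 s, if anything falls off the work surface, if the arm or the gripper's body presses on something with over 40 N, if the wrist force passes 120 N, or if a joint passes its speed limit or range.

## Working session

There is one attempt and no reset: what is moved stays moved. The work goes in short steps, Python scripts to look and compute and a shell command to move; the robot and the scene stay as the last step left them, time stands still between calls to the robot, and variables do not carry over. Pictures are saved under pics/ and viewed, at most 10 in all, crops included, and the job is handed in when it is done.

```bash
mkdir -p pics; ls; cat > h.py <<'E'
import numpy as np, cv2, pickle
from bench import read_state, camera, job_done, hold_point_z
def snap(n,f):
    c=camera(n); cv2.imwrite(f'pics/{f}.png',c['frame'][:,:,::-1]); pickle.dump(c,open(f'pics/{f}.pkl','wb')); return c
def load(f): return pickle.load(open(f'pics/{f}.pkl','rb'))
def K(c):
    h=c['frame'].shape[0]; f=h/2/np.tan(np.radians(c['fovy'])/2); return np.array([[f,0,c['cx']],[0,f,c['cy']],[0,0,1]])
def ray(c,p):
    R=cv2.Rodrigues(np.array(c['rvec'],float))[0]; t=np.array(c['tvec'],float)
    d=R.T@np.linalg.inv(K(c))@np.array([p[0],p[1],1.]); return -R.T@t, d/np.linalg.norm(d)
def onz(c,p,z):
    o,d=ray(c,p); return o+d*(z-o[2])/d[2]
def tri(obs):
    A=np.zeros((3,3));b=np.zeros(3);rs=[ray(c,p) for c,p in obs]
    for o,d in rs: M=np.eye(3)-np.outer(d,d);A+=M;b+=M@o
    X=np.linalg.solve(A,b); return X,[np.linalg.norm((np.eye(3)-np.outer(d,d))@(X-o)) for o,d in rs]
def proj(c,X): return cv2.projectPoints(np.array(X,float).reshape(-1,3),np.array(c['rvec'],float),np.array(c['tvec'],float),K(c),None)[0].reshape(-1,2)
E
python3 - <<'E'
from h import *
a=snap('scene','s0');b=snap('top','t0');w=snap('wrist','w0')
for c in(a,b,w): print(c['fovy'],c['cx'],c['cy'],[k for k in c],-cv2.Rodrigues(np.array(c['rvec']))[0].T@np.array(c['tvec']))
s=read_state();print(s['ee_pos'],s['tool_rot'],s['wrist_force'],s['finger_gap'],hold_point_z,s['t'])
E
```

```text
pics
49.362550626896294 286.61997402429967 209.90643458810493 ['frame', 'fovy', 'cx', 'cy', 'rvec', 'tvec'] [0.20802666 0.59799603 0.93193382]
47.42617600850797 277.55883924627506 202.9340837210738 ['frame', 'fovy', 'cx', 'cy', 'rvec', 'tvec'] [ 0.45249081 -0.01324323  1.30366605]
59.3509123844768 283.5160226149725 216.05135427369402 ['frame', 'fovy', 'cx', 'cy', 'rvec', 'tvec'] [ 0.28370382 -0.50502958  0.37401726]
[ 0.22267001 -0.52992339  0.23094606] [-3.07888057e+00 -6.20580350e-01  3.03678830e-04] [0.32550218 0.68846142 0.43862307] 0.08534881074874592 -0.0187 0.15
```

```bash
python3 - <<'E'
from h import *
i=[cv2.imread(f'pics/{f}.png') for f in('t0','s0')]
cv2.imwrite('pics/tt.png',cv2.resize(i[0],(800,600),interpolation=cv2.INTER_CUBIC));cv2.imwrite('pics/ss.png',cv2.resize(i[1],(800,600),interpolation=cv2.INTER_CUBIC))
E
```

```text
(no output)
```

View pics/tt.png

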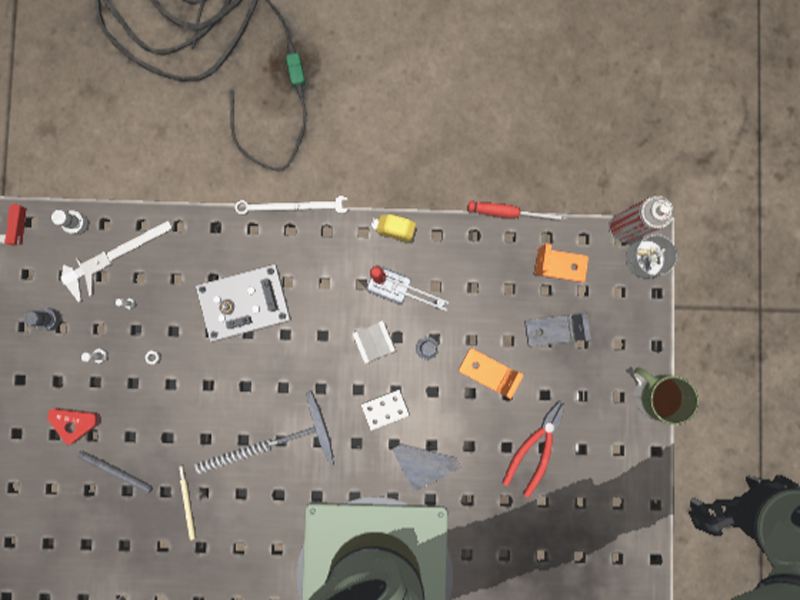

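View pics/ss.png

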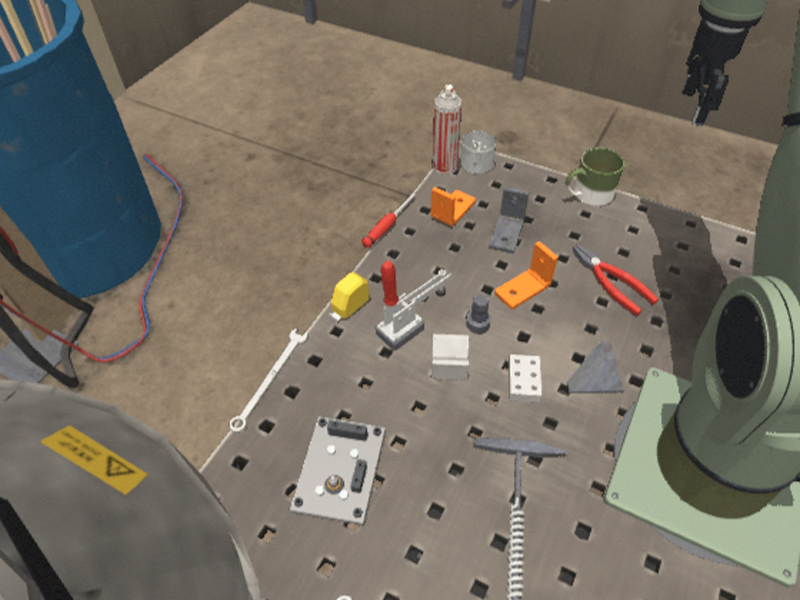

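The top view (800x600) shows these things that could be taken for the bracket:
- Dark steel bracket at (557,330), with its upright at about (580,328).
- Orange look-alikes at (562,263) and (491,372).
- Dark grey triangular gusset at (425,463).

By colour and shape, the dark one at (557,330) is the workpiece. The fixture is at (242,302), with its pin at (227,306), heel stop at (267,295) and side stop at (238,322).

```bash
python3 - <<'E'
from h import *
t=load('t0');s=load('s0')
g=lambda p:(p[0]*.7,p[1]*.7)
P=dict(pin=((227,305),(334,484),.038),heel=((267,295),(347,430),.04),side=((238,322),(359,475),.034),vb=((375,342),(450,345),.045),bolt=((428,345),(480,298),.073),brtop=((580,316),(516,190),.08))
for k,(a,b,z) in P.items(): print(k,onz(t,g(a),z).round(3),onz(s,g(b),z).round(3),[np.round(v,4) for v in tri([(t,g(a)),(s,g(b))])])
for p in [(527,320),(530,347),(573,315),(589,313),(589,340)]: print(p,onz(t,g(p),.01 if p[0]<560 else .08).round(3))
c=cv2.imread('pics/t0.png')[200:270,340:440]; d=cv2.imread('pics/s0.png')[115:185,320:420]
cv2.imwrite('pics/crop1.png',np.vstack([cv2.resize(c,None,fx=4,fy=4,interpolation=cv2.INTER_CUBIC),cv2.resize(d,None,fx=4,fy=4,interpolation=cv2.INTER_CUBIC)]))
E
```

```text
pin [0.496 0.288 0.038] [0.485 0.301 0.038] [array([0.4947, 0.2931, 0.0123]), array([0.0021, 0.0021])]
heel [0.516 0.215 0.04 ] [0.512 0.219 0.04 ] [array([0.5157, 0.2155, 0.0316]), array([0.0011, 0.0011])]
side [0.465 0.267 0.034] [0.461 0.271 0.034] [array([0.4641, 0.2684, 0.0261]), array([0.0011, 0.0011])]
vb [0.435 0.012 0.045] [0.439 0.007 0.045] [array([0.436 , 0.0122, 0.0532]), array([0.0005, 0.0005])]
bolt [ 0.433 -0.084  0.073] [ 0.428 -0.087  0.073] [array([ 0.4302, -0.0847,  0.0742]), array([0.0031, 0.0031])]
brtop [ 0.493 -0.355  0.08 ] [ 0.473 -0.366  0.08 ] [array([ 0.482 , -0.3578,  0.0835]), array([0.0113, 0.0113])]
(527, 320) [ 0.485 -0.274  0.01 ]
(530, 347) [ 0.434 -0.28   0.01 ]
(573, 315) [ 0.494 -0.342  0.08 ]
(589, 313) [ 0.499 -0.371  0.08 ]
(589, 340) [ 0.45  -0.372  0.08 ]
```

View pics/crop1.png

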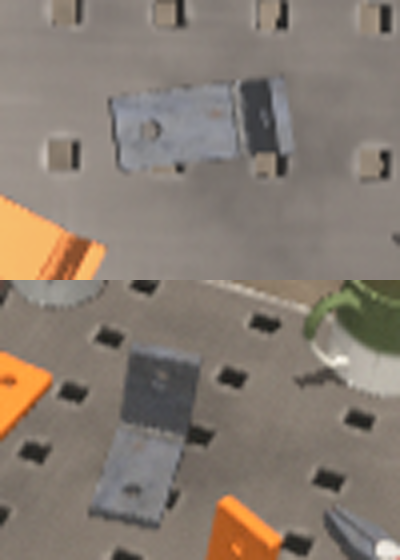

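The close crop confirms it: a dark grey bracket with its hole towards the +y end and its upright at the -y end. I'll look at it from the wrist camera first.

```bash
python3 -m pendant '1 0 0 50 0 0 0; 1 0 0 100 0 0 0; 1 50 50 100 0 0 0; 1 80 80 100 0 0 -8; 1 110 110 100 0 0 -16; 1 150 150 100 0 0 -16; 1 180 185 100 0 0 -16; 1 180 185 100 0 0 -16; 1 180 185 100 0 0 -16; 1 180 185 100 0 0 -16; 1 180 185 100 0 0 -16' && python3 -c "
from h import *
snap('wrist','w1');s=read_state();print(s['ee_pos'],s['tool_rot'],s['dq'].round(3) if hasattr(s['dq'],'round') else s['dq'])"
python3 -m pendant '1 0 40 40 0 0 0; 1 0 80 60 0 0 0; 1 0 80 60 0 0 0; 1 0 80 60 0 0 0; 1 0 80 60 0 0 0; 1 0 80 60 0 0 0' && python3 -c "
from h import *
snap('wrist','w2');s=read_state();print(s['ee_pos'],s['tool_rot'])
cv2.imwrite('pics/w12.png',cv2.resize(np.hstack([cv2.imread('pics/w1.png')[:,60:500],cv2.imread('pics/w2.png')[:,60:500]]),(800,382)))"
```

```text
t: 1.25
ee_pos: [0.4017, -0.3463, 0.3312]
tool_rot: [3.136, 0.183, -0.001]
wrist_force: [-0.5, 0.2, 0.1]
finger_gap: 0.085
gripper_force: 0.0
[ 0.40179869 -0.34616029  0.33125822] [ 3.13613204e+00  1.82790937e-01 -4.60765783e-04] [-0.004  0.    -0.003  0.     0.001 -0.002 -0.003]
t: 1.9
ee_pos: [0.4023, -0.266, 0.3906]
tool_rot: [-3.136, -0.183, 0.002]
wrist_force: [-0.7, 0.2, -1.0]
finger_gap: 0.0853
gripper_force: 0.0
[ 0.40237923 -0.26588456  0.39065818] [-3.13571467e+00 -1.83780925e-01  1.65064749e-03]
```

View pics/w12.png

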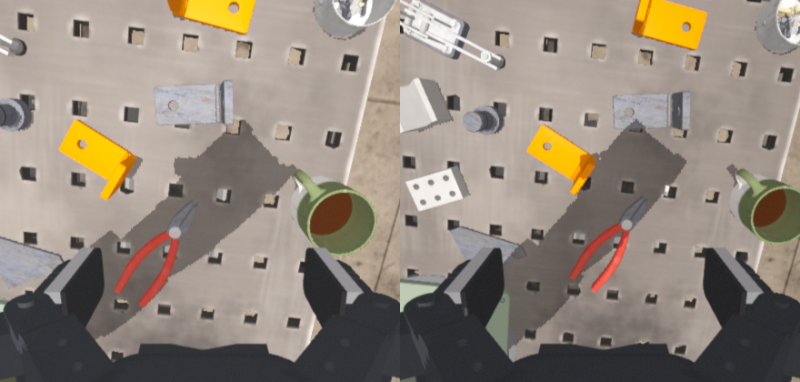

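Left is w1: dark bracket with its foot at about (185,105), hole at (172,105) and upright top at (227,100). Right is w2: foot at about (640,110), upright at (682,110). I'll enlarge both for corner picks.

```bash
python3 -c "
from h import *
a=cv2.imread('pics/w1.png')[75:150,220:330];b=cv2.imread('pics/w2.png')[90:155,285:395]
f=lambda x:cv2.convertScaleAbs(cv2.resize(x,None,fx=7,fy=7,interpolation=cv2.INTER_CUBIC)[:296],alpha=1.3)
def f(x):
    y=cv2.convertScaleAbs(cv2.resize(x,None,fx=4,fy=4,interpolation=cv2.INTER_CUBIC),alpha=1.4)
    return y
cv2.imwrite('pics/cr2.png',np.vstack([f(a),f(b)]))"
```

```text
(no output)
```

View pics/cr2.png

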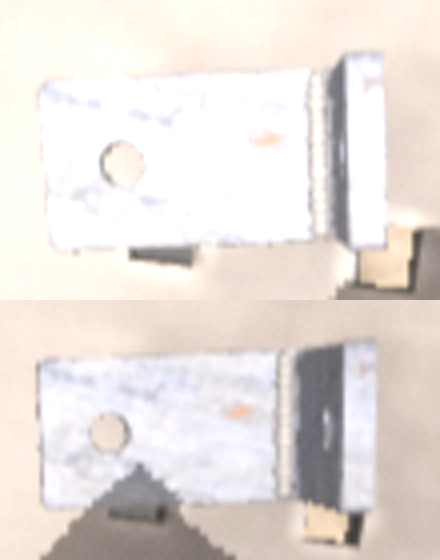

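```bash
python3 - <<'E'
from h import *
a=load('w1');b=load('w2')
fa=lambda p:((p[0]+.5)/4-.5+220,(p[1]+.5)/4-.5+75)
fb=lambda p:((p[0]+.5)/4-.5+285,(p[1]+.5)/4-.5+90)
P={'free+x':((41,80),(38,60),.01),'free-x':((49,247),(45,206),.01),'hole':((123,164),(110,132),.01),'ti+':((346,54),(343,42),.08),'to+':((382,52),(376,40),.08),'to-':((385,245),(374,210),.08),'ti-':((352,247),(345,210),.08)}
W={}
for k,(p,q,z) in P.items():
    X,e=tri([(a,fa(p)),(b,fb(q))]);A=onz(a,fa(p),z);B=onz(b,fb(q),z);W[k]=(A+B)/2
    print(k,X.round(4),np.round(e,4),A.round(4),B.round(4))
m=(W['ti+']+W['to+']+W['ti-']+W['to-'])/4
d=W['hole']-m;print('plate mid',m.round(4),'plate->hole len (70)',np.linalg.norm(d[:2]),'y-axis deg',np.degrees(np.arctan2(-d[1],-d[0])))
x=W['to+']+W['ti+']-W['to-']-W['ti-'];print('width',np.linalg.norm(x[:2])/2,'deg of x-90',np.degrees(np.arctan2(x[1],x[0]))-90)
E
```

```text
free+x [ 0.4839 -0.2713  0.0025] [0.0002 0.0002] [ 0.4838 -0.2723  0.01  ] [ 0.4835 -0.2711  0.01  ]
free-x [ 0.4357 -0.2793  0.0156] [0. 0.] [ 0.4352 -0.2786  0.01  ] [ 0.4354 -0.2795  0.01  ]
hole [ 0.4626 -0.2988  0.0079] [0.0002 0.0002] [ 0.4625 -0.299   0.01  ] [ 0.4628 -0.2986  0.01  ]
ti+ [ 0.4971 -0.359   0.0747] [0.0001 0.0001] [ 0.4965 -0.3587  0.08  ] [ 0.4969 -0.3578  0.08  ]
to+ [ 0.4985 -0.3679  0.0777] [0.0002 0.0002] [ 0.4981 -0.3677  0.08  ] [ 0.4985 -0.3673  0.08  ]
to- [ 0.4506 -0.3747  0.084 ] [0.0003 0.0003] [ 0.4508 -0.3751  0.08  ] [ 0.4501 -0.3758  0.08  ]
ti- [ 0.4493 -0.3664  0.0829] [0.0001 0.0001] [ 0.4493 -0.3666  0.08  ] [ 0.4491 -0.3671  0.08  ]
plate mid [ 0.4737 -0.367   0.08  ] plate->hole len (70) 0.06906229368825985 y-axis deg -80.80291133859272
width 0.04837222635558208 deg of x-90 -80.20401073144885
```

Triangulated heights match the text: hole 8 mm, top 75-84 mm. The hole-to-plate distance is 69 mm against 70 given, and bracket y points at -80.5°. Next, two wrist views of the fixture.

```bash
python3 -m pendant '0 30 50 0 0 0 0; 0 30 100 0 0 0 0; -1 30 150 0 0 0 0; -1 30 200 0 0 0 3; -1 30 250 0 0 0 6; -1 30 300 0 0 0 9; -1 30 350 0 0 0 9; -1 30 400 0 0 0 9; -1 30 450 0 0 0 9; -1 30 480 0 0 0 9; -1 30 480 0 0 0 9; -1 30 480 0 0 0 9; -1 30 480 0 0 0 9; -1 30 480 0 0 0 9; -1 30 480 0 0 0 9; -1 30 480 0 0 0 9; -1 30 480 0 0 0 9' && python3 -c "
from h import *
snap('wrist','w3')"
python3 -m pendant '-1 0 50 -40 0 0 0; -1 0 90 -80 0 0 0; -1 0 90 -110 0 0 0; -1 0 90 -110 0 0 0; -1 0 90 -110 0 0 0; -1 0 90 -110 0 0 0;-1 0 90 -110 0 0 0' && python3 -c "
from h import *
snap('wrist','w4')
ims=[]
for n in('w3','w4'):
    c=load(n); C=np.clip(proj(c,[.5,.255,.03])[0],[110,95],[450,325]).astype(int);o=C-[110,95];print(n,o)
    im=cv2.imread(f'pics/{n}.png')[o[1]:o[1]+190,o[0]:o[0]+220]; ims.append(cv2.resize(im,None,fx=1.8,fy=1.8,interpolation=cv2.INTER_CUBIC))
cv2.imwrite('pics/cr3.png',np.hstack(ims))"
```

```text
t: 3.65
ee_pos: [0.4328, 0.2147, 0.3913]
tool_rot: [-3.112, -0.431, -0.0]
wrist_force: [-0.1, 0.2, -0.2]
finger_gap: 0.0001
gripper_force: 0.0
t: 4.4
ee_pos: [0.4334, 0.3045, 0.2829]
tool_rot: [-3.111, -0.43, -0.004]
wrist_force: [-0.2, -0.3, 0.6]
finger_gap: -0.0004
gripper_force: 0.0
w3 [157  13]
w4 [236  36]
```

View pics/cr3.png

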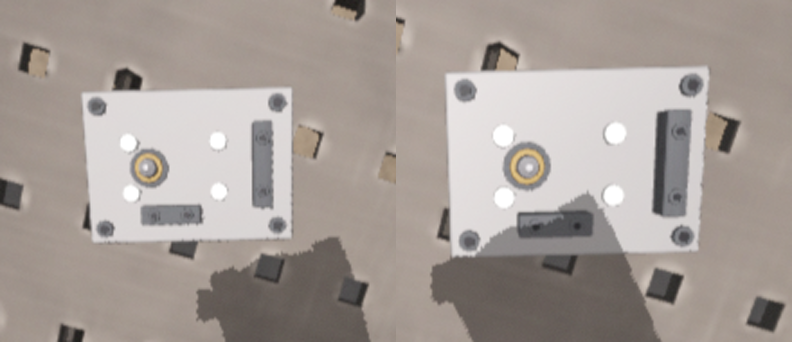

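Left is w3: plate corners at (82,94), (291,88), (291,239), (93,242), pin at (148,167), heel bar at (262,163), side stop at (171,214). Right is w4: pin at (528,167), heel bar at (673,163). Now I'll measure these by masks.

```bash
cat > m.py <<'E'
from h import *
def measure(n,o,pc,cr):
    c=load(n);im=c['frame'];hsv=cv2.cvtColor(im,cv2.COLOR_RGB2HSV);g=cv2.cvtColor(im,cv2.COLOR_RGB2GRAY)
    p=np.array(pc)/1.8+o;  yy,xx=np.mgrid[:420,:560];near=np.hypot(xx-p[0],yy-p[1])<18
    br=(near&(hsv[...,0]>8)&(hsv[...,0]<28)&(hsv[...,1]>90)).astype(np.uint8)
    pts=np.argwhere(br)[:,::-1].astype(np.float32);bush=cv2.minEnclosingCircle(pts)
    k=np.hypot(xx-bush[0][0],yy-bush[0][1])<4.5;w=np.where(k,np.clip(g.astype(float)-np.percentile(g[k],60),0,None),0)
    pin=(np.array([(w*xx).sum(),(w*yy).sum()])/w.sum())
    q=cv2.cornerSubPix(g,(np.array(cr,np.float32)/1.8+np.float32(o)).reshape(-1,1,2),(3,3),(-1,-1),(3,40,.01)).reshape(-1,2)
    return c,bush,pin,q
A=measure('w3',(157,13),(148,167),[(82,94),(291,88),(291,239),(93,242)])
B=measure('w4',(236,36),(528-396,167),[(51,74),(312,67),(301,249),(56,256)])
for nm,i in(('bush',.02),('pin',.038)):
    a,b=(A[1][0],B[1][0]) if nm=='bush' else (A[2],B[2])
    print(nm,a,b,'tri',[np.round(v,4) for v in tri([(A[0],a),(B[0],b)])],onz(A[0],a,i).round(4),onz(B[0],b,i).round(4))
L=np.array([[-55,-74],[-55,82],[55,82],[55,-74]])*1e-3  # guess of order, checked below
# image: left-up = (+x side?, pin end)
L=np.array([[55,-74],[55,82],[-55,82],[-55,-74]])*1e-3
L[:,0]*=-1
for S in(A,B):
    X=np.array([onz(S[0],p,.012)[:2] for p in S[3]]);
    for s in(1,-1):
        l=L*[s,1];M=l-l.mean(0);Y=X-X.mean(0);U,_,V=np.linalg.svd(M.T@Y);D=np.diag([1,np.sign(np.linalg.det(U@V))]);R=(U@D@V).T
        t=X.mean(0)-R@l.mean(0);r=X-(l@R.T+t)
        print(s,'yaw',np.degrees(np.arctan2(R[1,1],R[0,1])).round(2),'pin',(R@[0,-.026]+t).round(4),'res',np.abs(r).max().round(4))
print('tri corners',[tri([(A[0],a),(B[0],b)])[0].round(4) for a,b in zip(A[3],B[3])])
E
python3 m.py
```

```text
bush (239.38888549804688, 105.83333587646484) (308.5, 128.0) tri [array([0.4925, 0.293 , 0.0178]), array([0., 0.])] [0.4925 0.2928 0.02  ] [0.4925 0.2932 0.02  ]
pin [237.27373418 105.17563291] [309.54826958 128.46448087] tri [array([0.4926, 0.2933, 0.039 ]), array([0.0001, 0.0001])] [0.4927 0.2935 0.038 ] [0.4925 0.2933 0.038 ]
1 yaw -72.86 pin [0.4923 0.2931] res 0.0016
-1 yaw -72.99 pin [0.4924 0.2932] res 0.1043
1 yaw -72.66 pin [0.4923 0.2929] res 0.0018
-1 yaw -73.33 pin [0.4926 0.293 ] res 0.1044
tri corners [array([0.53  , 0.3537, 0.0132]), array([0.5757, 0.2067, 0.009 ]), array([0.4726, 0.1754, 0.0143]), array([0.4277, 0.3212, 0.016 ])]
```

Pin tip at (0.4925, 0.2932), 39 mm measured against 38 given; bush 18 against 20; fixture y points at -72.8° and the plate sizes fit within 2 mm. I'll press the pin with shut fingers.

```bash
python3 -m pendant '-1 30 -6 0 0 0 0; -1 59 -11 0 0 0 1.5; -1 59 -11 -50 0 0 1.5; -1 59 -11 -100 0 0 1.5; -1 59 -11 -150 0 0 1.5; -1 59 -11 -190 0 0 1.5; -1 59 -11 -220 0 0 1.5; -1 59 -11 -238 0 0 1.5; -1 59 -11 -238 0 0 1.5; -1 59 -11 -238 0 0 1.5; -1 59 -11 -238 0 0 1.5; -1 59 -11 -238 0 0 1.5'
```

```text
t: 5.65
ee_pos: [0.4923, 0.2942, 0.0445]
tool_rot: [-3.105, -0.472, -0.003]
wrist_force: [-0.2, 0.6, -0.9]
finger_gap: 0.0002
gripper_force: 0.0
```

```bash
python3 -m pendant '-1 0 0 -5 0 0 0; -1 0 0 -9 0 0 0; -1 0 0 -12 0 0 0; -1 0 0 -15 0 0 0; -1 0 0 -15 0 0 0; -1 0 0 -15 0 0 0'
```

```text
t: 6.25
ee_pos: [0.492, 0.294, 0.0283]
tool_rot: [-3.106, -0.472, -0.001]
wrist_force: [1.6, 1.3, 5.2]
finger_gap: -0.0002
gripper_force: 2.6
```

```bash
python3 -m pendant '-1 0 0 -2 0 0 0; -1 0 0 -3 0 0 0; -1 0 0 -3 0 0 0; -1 0 0 -3 0 0 0'
```

```text
t: 6.65
ee_pos: [0.492, 0.2941, 0.0255]
tool_rot: [-3.106, -0.472, -0.001]
wrist_force: [1.3, 1.0, 6.3]
finger_gap: -0.0001
gripper_force: 3.6
```

```bash
python3 -m pendant '-1 0 0 -1 0 0 0; -1 0 0 -2 0 0 0; -1 0 0 -2 0 0 0; -1 0 0 -2 0 0 0'
```

```text
t: 7.05
ee_pos: [0.4923, 0.2942, 0.0245]
tool_rot: [-3.105, -0.472, -0.003]
wrist_force: [-1.9, -2.0, 26.5]
finger_gap: -0.0002
gripper_force: 13.6
```

The force went solid (6 N to 26 N) at the stop. I'll back off straight up and check that the pin has sprung back.

```bash
python3 -m pendant '-1 0 0 5 0 0 0; -1 0 0 15 0 0 0; -1 0 0 30 0 0 0; -1 0 0 80 0 0 0; -1 0 0 130 0 0 0; -1 0 0 180 0 0 0; -1 -30 5 220 0 0 0; 0 -59 10 258 0 0 0; 0 -59 10 258 0 0 0; 0 -59 10 258 0 0 0; 0 -59 10 258 0 0 0;0 -59 10 258 0 0 0;0 -59 10 258 0 0 0' && python3 - <<'E'
from h import *
c=snap('wrist','w5');X=[.4925,.2933]
print(proj(c,[X+[.038],X+[.026],X+[.02]]))
im=c['frame'];g=cv2.cvtColor(im,cv2.COLOR_RGB2GRAY);hsv=cv2.cvtColor(im,cv2.COLOR_RGB2HSV);yy,xx=np.mgrid[:420,:560]
p=proj(c,X+[.03])[0];near=np.hypot(xx-p[0],yy-p[1])<18
pts=np.argwhere(near&(hsv[...,0]>8)&(hsv[...,0]<28)&(hsv[...,1]>90))[:,::-1].astype(np.float32);b=cv2.minEnclosingCircle(pts)
k=np.hypot(xx-b[0][0],yy-b[0][1])<4.5;w=np.where(k,np.clip(g.astype(float)-np.percentile(g[k],60),0,None),0)
q=np.array([(w*xx).sum(),(w*yy).sum()])/w.sum();print('bush',b,'pin',q)
s=cv2.SimpleBlobDetector
C=load('w3')
print(tri([(c,q),(C,(237.27,105.18))]))
E
```

```text
t: 8.35
ee_pos: [0.4329, 0.3036, 0.2805]
tool_rot: [3.105, 0.471, -0.002]
wrist_force: [-0.1, -0.4, -0.1]
finger_gap: 0.0426
gripper_force: 0.0
[[310.13417643 127.5739403 ]
 [309.34272018 127.19984699]
 [308.96449773 127.02107464]]
bush ((309.0555419921875, 127.05555725097656), 9.452052116394043) pin [310.19680851 127.57269504]
(array([0.49260583, 0.29332332, 0.03910837]), [np.float64(7.507806854071229e-05), np.float64(7.507806854078851e-05)])
```

The pin is back up: 39 mm measured, as before the press. Now to the bracket.

```bash
python3 -m pendant '0 0 -50 20 0 0 0; 0 0 -100 20 0 0 0; 0 0 -150 20 0 0 0; 0 0 -200 20 0 0 0; 0 0 -250 20 0 0 0; 0 0 -300 20 0 0 0; 0 0 -350 20 0 0 -2; 0 0 -400 20 0 0 -4; 0 0 -450 20 0 0 -6; 0 0 -500 20 0 0 -7.8; 0 0 -550 20 0 0 -7.8; 0 20 -600 20 0 0 -7.8; 0 41 -640 20 0 0 -7.8; 0 41 -671 20 0 0 -7.8; 0 41 -671 0 0 0 -7.8; 0 41 -671 -50 0 0 -7.8; 0 41 -671 -80 0 0 -7.8; 0 41 -671 -80 0 0 -7.8; 0 41 -671 -80 0 0 -7.8; 0 41 -671 -80 0 0 -7.8' && python3 - <<'E'
from h import *
s=read_state();print(s['ee_pos'],s['dq']);snap('wrist','w6')
R=cv2.Rodrigues(np.array(s['tool_rot']))[0];print(np.degrees(np.arctan2(R[1,1],R[0,1])))
c=load('w6');im=cv2.cvtColor(c['frame'],cv2.COLOR_RGB2BGR)
cv2.imwrite('pics/w6b.png',cv2.resize(im,(800,600)))
E
```

```text
t: 10.4
ee_pos: [0.4743, -0.3676, 0.2031]
tool_rot: [3.129, 0.26, 0.003]
wrist_force: [-0.5, 0.2, -0.2]
finger_gap: 0.0426
gripper_force: 0.0
[ 0.4743465  -0.36757614  0.20306081] [-0.00073418 -0.00651853 -0.002518    0.00860929 -0.0005544  -0.00844915
 -0.00047613]
-80.51666718283401
```

View pics/w6b.png

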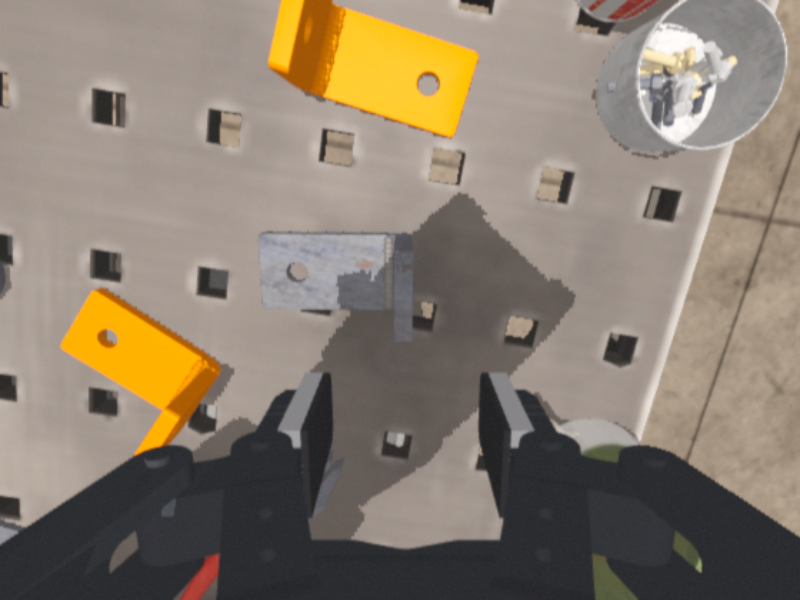

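The plate (column 403) sits square between the fingers (midline about 405). Descend and grip.

```bash
python3 -m pendant '0 0 0 -50 0 0 0; 0 0 0 -100 0 0 0; 0 0 0 -135 0 0 0; 0 0 0 -155 0 0 0; 0 0 0 -155 0 0 0; 0 0 0 -155 0 0 0; -0.3 0 0 -155 0 0 0; -0.5 0 0 -155 0 0 0; -1 0 0 -155 0 0 0; -1 0 0 -155 0 0 0; -1 0 0 -155 0 0 0; -1 0 0 -155 0 0 0; -1 0 0 -155 0 0 0; -1 0 0 -155 0 0 0'
```

```text
t: 11.85
ee_pos: [0.4742, -0.367, 0.0474]
tool_rot: [3.131, 0.26, 0.002]
wrist_force: [-1.7, 3.8, 12.8]
finger_gap: 0.0091
gripper_force: 58.7
```

```bash
python3 -m pendant '-1 0 0 3 0 0 0; -1 0 0 10 0 0 0; -1 0 0 30 0 0 0; -1 0 0 60 0 0 0; -1 0 0 95 0 0 0; -1 0 0 130 0 0 0; -1 -5 0 165 0 0 0; -1 -15 20 195 0 0 0; -1 -25 50 220 0 0 0; -1 -34 80 235 0 0 0; -1 -34 80 235 0 0 0; -1 -34 80 235 0 0 0; -1 -34 80 235 0 0 0; -1 -34 80 235 0 0 0' && python3 - <<'E'
from h import *
snap('wrist','w7');snap('scene','s7');c=load('w7')
cv2.imwrite('pics/w7b.png',cv2.cvtColor(c['frame'],cv2.COLOR_RGB2BGR))
E
```

```text
t: 13.25
ee_pos: [0.4396, -0.2876, 0.2808]
tool_rot: [-3.13, -0.259, 0.001]
wrist_force: [-1.1, -0.9, -5.2]
finger_gap: 0.0092
gripper_force: 59.5
```

View pics/w7b.png

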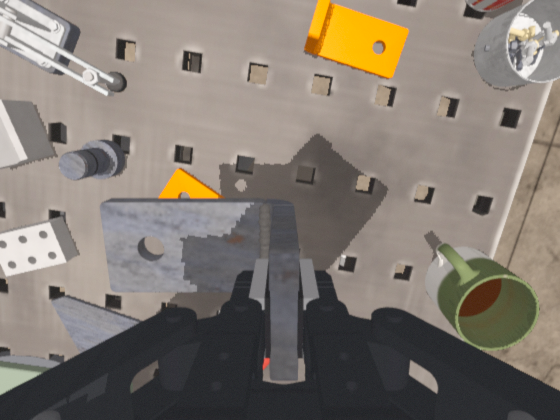

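The bracket hangs in the grip: hole at (153,247), free end corners at about (102,203) and (111,291), plate along column 283. Checking level and grip offset numerically.

```bash
cat > hold.py <<'E'
from h import *
import sys
def hold(n,guess,s):
    c=load(n);g=cv2.cvtColor(c['frame'],cv2.COLOR_RGB2GRAY)
    R=cv2.Rodrigues(np.array(s['tool_rot']))[0];T=np.array(s['ee_pos']);zt=T[2]-.0374
    w=lambda p,z=zt:(R.T@(onz(c,p,z)-T))*1e3
    for k,p in guess.items(): print(k,p,'tool frame mm',w(p).round(1),'world',onz(c,p,zt).round(4))
    P=list(guess.values()); print('free width if level (50):',np.linalg.norm(w(P[1])-w(P[2])).round(1))
    hp=[R@np.array([0,-.070,-0])+T]; hp[0][2]=zt; print('expected hole px',proj(c,hp))
E
python3 - <<'E'
from hold import *
c=load('w7');g=cv2.cvtColor(c['frame'],cv2.COLOR_RGB2GRAY)
q=cv2.cornerSubPix(g,np.float32([[102,203],[111,291]]).reshape(-1,1,2),(4,4),(-1,-1),(3,40,.01)).reshape(-1,2)
# hole: contour of non-foot region
r=g[230:264,136:170];t,m=cv2.threshold(r,0,255,cv2.THRESH_OTSU);cs,_=cv2.findContours(m,cv2.RETR_LIST,cv2.CHAIN_APPROX_NONE)
e=[cv2.fitEllipse(k) for k in cs if len(k)>30];print([(np.array(x[0])+[136,230],x[1]) for x in e])
h=min(e,key=lambda x:abs(x[0][0]-17)+abs(x[0][1]-17))[0]
hold('w7',{'hole':np.array(h)+[136,230],'f1':q[0],'f2':q[1]},read_state())
E
```

```text
[(array([148.10152435, 250.14258766]), (19.75395965576172, 27.367467880249023)), (array([152.5, 246.5]), (39.06275939941406, 39.06275939941406))]
hole [152.5 246.5] tool frame mm [  0.4 -67.4  37.4] world [ 0.4289 -0.2209  0.2434]
f1 [100.5757  202.47327] tool frame mm [ 23.9 -91.3  37.4] world [ 0.4481 -0.1935  0.2434]
f2 [114.234505 294.69543 ] tool frame mm [-27.2 -90.6  37.5] world [ 0.3979 -0.2025  0.2434]
free width if level (50): 51.1
expected hole px [[147.55361799 247.12989686]]
```

```bash
python3 -m pendant '-1 0 20 0 0 0 0; -1 0 50 0 0 0 0; -1 0 85 0 0 0 0; -1 0 120 0 0 0 0; -1 0 160 0 0 0 0; -1 0 200 0 0 0 0; -1 0 240 0 0 0 1; -1 0 280 0 0 0 2; -1 0 320 0 0 0 3; -1 0 360 0 0 0 4; -1 0 400 0 0 0 5; -1 25 435 0 0 0 6; -1 45 465 0 0 0 7; -1 60 490 0 0 0 7.7; -1 70 505 0 0 0 7.7; -1 74 514 0 0 0 7.7; -1 74 514 0 0 0 7.7; -1 74 514 0 0 0 7.7; -1 74 514 0 0 0 7.7; -1 74 514 0 0 0 7.7'
python3 -m pendant '-1 0 0 -20 0 0 0; -1 0 0 -45 0 0 0; -1 0 0 -70 0 0 0; -1 0 0 -85 0 0 0; -1 0 0 -90 0 0 0; -1 0 0 -90 0 0 0; -1 0 0 -90 0 0 0; -1 0 0 -90 0 0 0;-1 0 0 -90 0 0 0'
python3 - <<'E'
from h import *
s=read_state();R=cv2.Rodrigues(np.array(s['tool_rot']))[0];print(R.round(3),np.array(s['ee_pos']),np.degrees(np.arctan2(R[1,1],R[0,1])))
w=snap('wrist','w8');c=snap('scene','s8');t=snap('top','t8')
P=[.4925,.2933,.13];ims=[]
for k,z in(('w8',(100,75)),('s8',(50,37)),('t8',(50,37))):
    a=load(k);o=(proj(a,P)[0]-np.array(z)).astype(int);o=np.maximum(o,0);print(k,o)
    im=a['frame'][o[1]:o[1]+2*z[1],o[0]:o[0]+2*z[0],::-1]; ims.append(cv2.resize(im,(400,300),interpolation=cv2.INTER_CUBIC))
ims.append(np.zeros_like(ims[0]));cv2.imwrite('pics/cr8.png',np.vstack([np.hstack(ims[:2]),np.hstack(ims[2:])]))
E
```

```text
t: 15.35
ee_pos: [0.5137, 0.2262, 0.2815]
tool_rot: [3.106, 0.468, 0.0]
wrist_force: [-0.5, -0.1, -3.6]
finger_gap: 0.0094
gripper_force: 59.7
t: 16.25
ee_pos: [0.5139, 0.227, 0.1919]
tool_rot: [-3.106, -0.469, -0.001]
wrist_force: [0.8, -0.6, -4.9]
finger_gap: 0.009
gripper_force: 59.6
[[ 0.955  0.296  0.001]
 [ 0.296 -0.955  0.   ]
 [ 0.001 -0.    -1.   ]] [0.51393933 0.22698627 0.19186554] -72.8103165219969
w8 [ 63 159]
s8 [178 276]
t8 [ 97 176]
```

View pics/cr8.png

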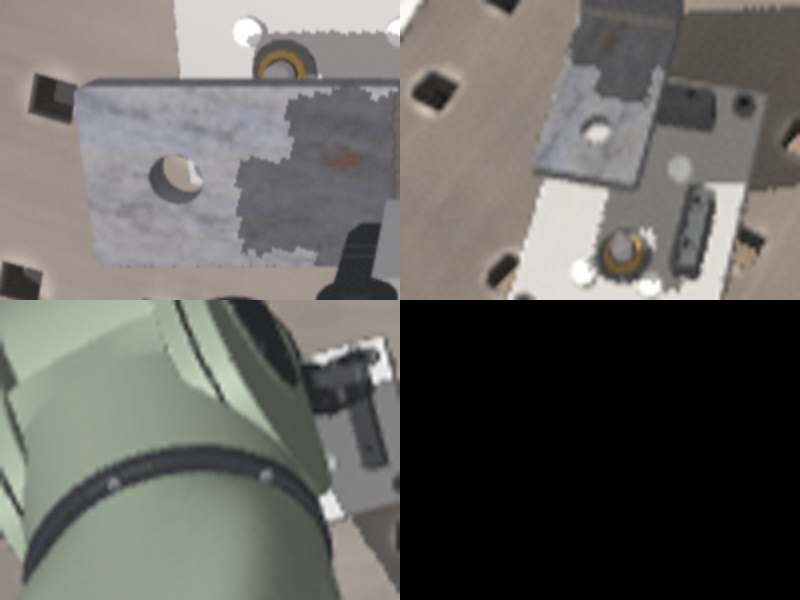

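Top-left is the wrist view: hole rim centre at about (176,179), free corners (78,89) and (98,264). Top-right is the scene view: hole at (596,130), free corners (536,167) and (637,186), pin below at (622,245). The top camera is blocked by the arm. Triangulating these.

```bash
python3 - <<'E'
from h import *
w=load('w8');s=load('s8');S=read_state();R=cv2.Rodrigues(np.array(S['tool_rot']))[0];T=np.array(S['ee_pos'])
fw=lambda p:((p[0]+.5)/2-.5+63,(p[1]+.5)/2-.5+159)
fs=lambda p:((p[0]-400+.5)/4-.5+178,(p[1]+.5)/4-.5+276)
zt=T[2]-.0374;print('zt',zt)
H=[]
for k,a,b in(('hole',(176,179),(596.5,130)),('f1',(78,89),(537,165)),('f2',(98,264),(637,185))):
    X,e=tri([(w,fw(a)),(s,fs(b))]);A=onz(w,fw(a),zt);B=onz(s,fs(b),zt)
    print(k,X.round(4),np.round(e,4),'w',A.round(4),'s',B.round(4),'tool',[(R.T@(v-T)*1e3).round(1) for v in(X,A,B)])
# same-camera check of the pin tip in the scene view and where its axis lies
print('pin in scene',fs((622,243)),proj(s,[.4925,.2933,.038]),onz(s,fs((622,243)),.038))
E
```

```text
zt 0.1541084159079465
hole [0.4925 0.2931 0.1527] [0.0003 0.0003] w [0.4929 0.2925 0.1541] s [0.4922 0.2939 0.1541] tool [array([ -0.8, -69.5,  38.8]), array([ -0.6, -68.8,  37.4]), array([ -0.9, -70.3,  37.4])]
f1 [0.5082 0.3214 0.1523] [0.0006 0.0006] w [0.5093 0.321  0.1541] s [0.5071 0.3216 0.1541] tool [array([ 22.6, -91.9,  39.2]), array([ 23.5, -91.2,  37.4]), array([ 21.6, -92.4,  37.4])]
f2 [0.4616 0.3082 0.1522] [0. 0.] w [0.4628 0.3076 0.1541] s [0.4609 0.3089 0.1541] tool [array([-25.9, -93.1,  39.4]), array([-24.9, -92.1,  37.4]), array([-26.3, -93.9,  37.4])]
pin in scene (233.125, 336.375) [[232.50467516 334.11610696]] [0.48876934 0.29691908 0.038     ]
```

Hole at (0.4925, 0.2931) against pin (0.4925, 0.2933): centred, and level within about 1°. One check of the yaw from the long edge before going down.

```bash
python3 - <<'E'
from h import *
w=load('w8');g=cv2.GaussianBlur(cv2.cvtColor(w['frame'],cv2.COLOR_RGB2GRAY),(3,3),0).astype(float)
zt=.1532
def edge(x0,x1,yc,sgn,h=5):
    P=[]
    for x in range(x0,x1):
        d=sgn*np.gradient(g[yc-h:yc+h+1,x]);d=np.clip(d,0,None);P.append((x,yc-h+np.argmax(d)))
    l=cv2.fitLine(np.float32(P),cv2.DIST_HUBER,0,.01,.01).ravel();a=l[2:]-l[:2]*40;b=l[2:]+l[:2]*40
    return a,b
for nm,a in(('near',edge(118,212,291,1)),('far',edge(108,205,203,1))):
    A,B=[onz(w,p,zt) for p in a];v=B-A;print(nm,a[0].round(1),a[1].round(1),'deg',np.degrees(np.arctan2(v[1],v[0])).round(2))
E
```

```text
near [139.9 292.4] [219.9 288.4] deg -69.68
far [125.9 202. ] [205.9 202. ] deg -72.81
```

The far edge gives -72.8°, square to the fixture. The near-edge fit is polluted by the dark finger. Lowering to the hover height.

```bash
python3 -m pendant '-1 0 0 -15 0 0 0; -1 0 0 -35 0 0 0; -1 0 0 -55 0 0 0; -1 0 0 -70 0 0 0; -1 0 0 -82 0 0 0; -1 0 0 -90 0 0 0; -1 0 0 -95 0 0 0; -1 0 0 -95 0 0 0; -1 0 0 -95 0 0 0; -1 0 0 -95 0 0 0; -1 0 0 -95 0 0 0; -1 0 0 -95 0 0 0'
python3 - <<'E'
from h import *
s=read_state();print(np.array(s['ee_pos']),s['wrist_force'])
ims=[];T=np.array(s['ee_pos'])
for n,k,z in(('wrist','w9',(100,75)),('scene','s9',(50,37))):
    a=snap(n,k);o=(proj(a,[.4925,.2933,.055])[0]-np.array(z)).astype(int);o=np.maximum(o,0);print(k,o)
    im=a['frame'][o[1]:o[1]+2*z[1],o[0]:o[0]+2*z[0],::-1]; ims.append(cv2.resize(im,(400,300),interpolation=cv2.INTER_CUBIC))
cv2.imwrite('pics/cr9.png',np.hstack(ims))
E
```

```text
t: 17.6
ee_pos: [0.5138, 0.227, 0.0965]
tool_rot: [-3.106, -0.469, -0.001]
wrist_force: [-0.2, -0.2, -4.1]
finger_gap: 0.0091
gripper_force: 59.6
[0.51383867 0.22695099 0.09650383] [-0.20730828 -0.19831194 -4.13715615]
w9 [ 51 170]
s9 [181 293]
```

View pics/cr9.png

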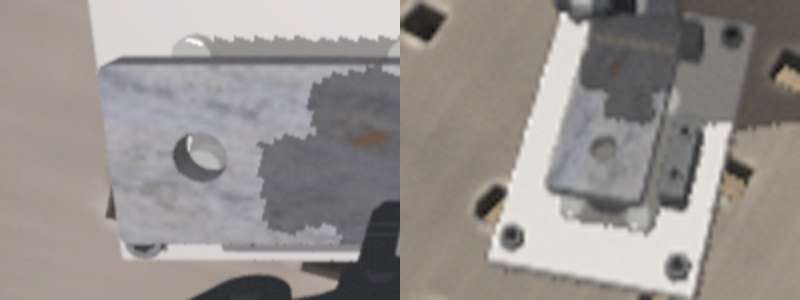

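Wrist view: hole at (200,157). Scene view: hole at (602,150), with the pin seen through it and the upright towards the heel stop. A last numeric check.

```bash
python3 - <<'E'
from h import *
w=load('w9');s=load('s9')
fw=lambda p:((p[0]+.5)/2-.5+51,(p[1]+.5)/2-.5+170)
fs=lambda p:((p[0]-400+.5)/4-.5+181,(p[1]+.5)/4-.5+293)
for k,a,b in(('hole',(200,157),(602,150)),('f1',(101,67),(549,186)),('f2',(122,243),(641,203))): print(k,[np.round(v,4) for v in tri([(w,fw(a)),(s,fs(b))])],onz(w,fw(a),.058).round(4),onz(s,fs(b),.058).round(4))
E
```

```text
hole [array([0.4928, 0.2933, 0.0577]), array([0.0008, 0.0008])] [0.4925 0.2926 0.058 ] [0.4932 0.2941 0.058 ]
f1 [array([0.5077, 0.3222, 0.0557]), array([0.0004, 0.0004])] [0.5089 0.3215 0.058 ] [0.5066 0.3227 0.058 ]
f2 [array([0.4612, 0.3084, 0.0566]), array([0.0003, 0.0003])] [0.4619 0.3077 0.058 ] [0.461  0.3091 0.058 ]
```

```bash
python3 -c "
from bench import job_done; print(job_done())"
```

```text
the job is handed in; nothing more can be done
None
```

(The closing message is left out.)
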